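# Run out the groove microscope and light it

### The job

Get the record-cutting lathe ready to inspect a groove: pull the microscope's telescoping boom further out over the record until its lock button clicks out, and switch its lamp on by throwing the toggle lever fully over, away from the record. Do not touch the record itself with the robot, leave the loose things around it where they are, and let go at the end.

Things in the scene. Friction and masses are not known exactly. Their poses are not given: they have to be found in the camera images.
- lathe: Fixed grey box on the bench, top 60 mm up. Origin at bench level; the box spans x -170..200, y -180..280 mm in this frame. Platter: axis at (0, -20), radius 152, top 85 mm up. A dark post (44 x 50 mm, 189 mm high) at (-75, 210) carries the outer boom tube. Cutter bridge at the back, x 155 to 200, up to 120 mm high. x points away from the robot, y to the left.
- boom_mouth (a point): Centre of the mouth of the level, square, dark steel outer tube (24 mm wide, top 177 mm above the bench, axis 165 mm), at (-75, 100) mm in the lathe's frame; the tube runs from here to y = 270 mm. The inner boom slides out of it along the lathe's -y, over the record.
- boom (a joint): How far the inner boom (15 mm square aluminium tube carrying the microscope) is pulled out, m; grows along the lathe's -y. 0 = fully in; it locks within 0.083 to 0.0865, and 0.0865 is the end stop. It slides with about 3 to 6 N of drag and stays where it is left. Starts somewhere between 0 and 0.045, unlocked.
- eyepiece (a point): Centre of the microscope's upright steel eyepiece tube at the boom's end: 26 mm diameter, standing free from 177 to 232 mm above the bench (this point 205 mm). The handhold for pulling the boom; it moves rigidly with it; axes as the lathe's. Below it a 34 mm square black block (153 to 177 mm) and a 42 mm lamp ring down to 119 mm above the bench.
- lock_button (a joint): The 8 mm square brass lock button in the boom, m: under 0.002 while hidden under the outer tube's roof, 0.009 when sprung up through the hole (it then stands 4 mm proud and blocks the boom both ways, with about 2 mm of slack). It springs out by itself when the boom brings it to the hole; pressing it in would unlock it.
- lock_hole (a point): Centre of the 12 mm lock hole in the top face of the outer tube, 15 mm behind its mouth, 177 mm above the bench, where the button appears.
- lamp_switch (a joint): Angle of the lamp's toggle lever, rad: 0 = leaning towards the record (lathe's -y), 0.5 upright, 1.0 = thrown fully over to the lathe's +y (lamp on). Starts between 0 and 0.12. It has light friction (about 1 N at its tip) and stays where it is left.
- lamp_switch_tip (a point): Centre of the 26 mm steel ball at the tip of the toggle lever (60 mm from the pivot to here, 10 mm thick rod), 135 mm above the bench at both ends of its swing. Pivot at (40, 210) mm in the lathe's frame, 82 mm above the bench, on a black block (50 x 70 mm, top 85 mm up), left of the record. Push it towards the lathe's +y.
- lacquer: The record on the platter: black disc, 280 mm diameter, 3 mm thick, top 88 mm above the bench; origin at the centre of its underside. The robot must not touch it.
- puck: Bystander: brass record weight, 44 mm diameter, 30 mm high, on the lathe's front right corner; origin under its centre.
- dust_brush: Bystander: small brush, 120 mm long, lying on the lathe's far left corner, beyond the lever.
- jar: Bystander: jar, 60 mm diameter, 80 mm high, on the bench to the right; origin under its centre.
- driver: Bystander: screwdriver, 170 mm long, lying on the bench to the left.

How it is judged:
By the outcome, as a careful person would: the job done as asked, in the order asked, and still so for the second after the job is handed in, with the robot touching nothing.
It also fails if it takes over 42 s, if anything falls off the work surface, if the arm or the gripper's body presses on something with over 40 N, if the wrist force passes 120 N, or if a joint passes its speed limit or range.

### The arm

A 6-joint arm with a two-finger parallel gripper is mounted at the origin on the work surface. World frame = base frame: x ahead of the robot, y to its left, z up, the work surface at z = 0. Lengths are in m, angles in rad, forces in N, time in s.
With the tool pointing down it reaches from about 0.35 to 0.85 m from the base axis. Payload 8.1 kg.
Tool frame: the origin (TCP) lies between the finger pads; the fingertips stand 11 mm ahead of it and the grasp point (between the pads) lies 8 mm behind it (robot.tips_ahead is the distance from the TCP to the fingertips, in m); z points along the fingers, y is the line along which they close (so a half turn about z gives the same grasp; the last joint's range is limited). The gripper opens to 93 mm and grips with 3 to 60 N. Pads are 15 mm wide; open, the fingers measure 128 mm over their backs; the gripper's body (75 mm by 188 mm) begins 65 mm behind the grasp point.
Start: joints at [-1.206, 0.13, 1.488, -0, 1.523, -0.085], TCP at [0.261, -0.54, 0.23] pointing down, gripper open.
Joint ranges: [-2.96, 2.96], [-0.89, 2.26], [0.02, 2.5], [-1.34, 4.48], [0, 2.73], [-2.66, 2.66]. Speed limits (rad/s): [2.39, 2.39, 2.79, 3.14, 3.14, 3.14].

### API

Orientations are given as a rotation vector (axis times angle).
In Python, from plant import robot gives the robot as it stands. The module is installed in compiled form; this text tells all that it offers.
- The arm moves only by the tool move_arm, never from a script. Its argument "deltas" is one flat list of numbers, 7 for each row, row after row: the shift along the tool's x, y, z in m, then the turn, a rotation vector about the tool's x, y, z in rad, then the opening, from 0 (shut) to 1 (fully open). A call has 1 to 12 rows; each row is the pose to reach, as a shift and turn from the pose commanded when the call began, along the tool's axes at that moment; what a row does not reach only later rows make up. A row lasts 1/8 s, in which the tool goes at most 62.5 mm and 10.7 degrees, less where a joint would pass 70% of its speed; a pose out of reach is approached as far as the arm can. A call with a gripper value outside its range is refused whole. The fingers move at their own pace and stop on an object; "squeeze" is the grip in N (left out, the last holds). Time passes only in rows, so rows that repeat a pose let the fingers close. It gives the time, the measured TCP pose, the force, the opening and the grip force at its end, in the units of the state.
- robot.read_state(): the state, without advancing time (a new reading comes with each control period).
- robot.read_camera(name): name is "scene" or "top" or "wrist"; returns (picture, depth): 480x640x3 uint8, red, green, blue; 480x640 float32, m along the optical axis (not along the pixel's ray), 0 where there is no reading.
- robot.camera_model(name): a dict with "K" (3x3 intrinsics, pixels), "R" (3x3) and "t" (3): a world point X has camera coordinates R X + t; the wrist camera has in their place "tool_from_camera" (4x4, takes a point from camera to tool coordinates, whose origin is the TCP and whose axes are the flange's). Camera axes: x right, y down, z forward; pixel columns grow to the right and rows downward; lengths in m; the calibration is good to about 2 mm. The wrist camera is an equidistant fisheye: a pixel r from the principal point sees the ray r / f radians off the axis. A picture is of the moment at which its call begins: read the wrist's pose just before it. camera_model takes no time and is no camera call.
- robot.close_job(): hands the job in; it is judged then, once.
Trained networks look in the newest picture that a camera, given by its name, has taken for a name from the list of things; names that differ only in an ending like _2 or _b are one class to them, and where a whole thing is asked for, a point or a joint stands for the part that bears it (a point fixed in the world has none). Each returns a list of dicts, best first, with "confidence" (0 to 1); they miss things now and then, are a little off and sometimes report something else, mostly with a low value. They report only what shows in the picture. A call takes as long as a camera call.
- robot.recognise(camera, label): "uv" ([column, row] in pixels, amid what is visible of it).
The state is a dict: "t": time; "q": joint angles; "dq": joint speeds; "joint_torque": joint torques, N m; "tool_pos": TCP position; "orientation": TCP orientation; "force": force on the tool from outside, world axes, zero at the start; "wrist_torque": the same for the moment, N m; "opening": finger opening in m; "gripper_force": force on a finger pad.
Only numpy, scipy, OpenCV 4.12 (cv2) and the standard library are available. Lean on these libraries where they do the work, as an engineer would, in place of code of your own. Each camera call takes 0.05 s, during which the arm holds its last target. There are 200 camera calls.

## Working session

There is one attempt and no reset: what is moved stays moved. The work goes in short steps, Python scripts to look and compute and a tool call to move; the robot and the scene stay as the last step left them, time stands still between calls to the robot, and variables do not carry over. Pictures are saved under pics/ and viewed, at most 10 in all, crops included, and the job is handed in when it is done.

Besides the shell and the picture viewer there is one more tool, called after "Request:" as name(argument=value, ...) on one line, values as JSON. move_arm: Moves the arm, as the interface text tells. Its arguments: {"type":"object","properties":{"deltas":{"type":"array","items":{"type":"number"}},"squeeze":{"type":"number"}},"required":["deltas"]}

```bash
mkdir -p pics; cat > h.py <<'E'
import numpy as np, cv2
from plant import robot
from scipy.spatial.transform import Rotation as Ro
def unproj(cam,uv,d):
    m=robot.camera_model(cam);K=np.array(m["K"]);R=np.array(m["R"]);t=np.array(m["t"]).ravel()
    uv=np.atleast_2d(uv);d=np.atleast_1d(d)
    p=np.c_[(uv[:,0]-K[0,2])/K[0,0],(uv[:,1]-K[1,2])/K[1,1],np.ones(len(uv))]*d[:,None]
    return (p-t)@R
def cloud(cam,dep):
    v,u=np.mgrid[:480,:640];return unproj(cam,np.c_[u.ravel(),v.ravel()],dep.ravel()).reshape(480,640,3)
def save(n,img): cv2.imwrite('pics/'+n,img[:,:,::-1])
E
python3 - <<'E'
from h import *
s=robot.read_state();print(s['t'],s['tool_pos'],s['orientation'],s['opening'])
for c in ['top','scene']:
    im,d=robot.read_camera(c);save(c+'0.png',im);np.save(c+'0.npy',d)
    P=cloud(c,d)
    for l in ['lathe','eyepiece','lamp_switch_tip','lock_button','lacquer','puck','boom','dust_brush','jar','driver']:
        for r in robot.recognise(c,l)[:2]:
            u,v=np.round(r['uv']).astype(int);print(c,l,r['confidence'],u,v,P[min(v,479),min(u,639)].round(3))
print(robot.read_state()['t'])
E
```

```text
0.0 [ 0.26070532 -0.53980755  0.22860067] [-3.06074250e+00 -7.00169872e-01  3.75377403e-04] 0.0931496366433007
top lathe 0.57 305 238 [0.634 0.048 0.082]
top eyepiece 0.82 310 268 [0.55  0.038 0.173]
top lamp_switch_tip 0.67 307 236 [0.638 0.043 0.089]
top lamp_switch_tip 0.49 251 227 [0.656 0.179 0.147]
top lock_button 0.74 332 240 [ 0.626 -0.021  0.087]
top lacquer 0.69 333 236 [ 0.636 -0.023  0.093]
top lacquer 0.28 503 314 [ 0.426 -0.448  0.08 ]
top puck 0.69 388 290 [ 0.495 -0.157  0.096]
top boom 0.89 313 266 [0.55  0.032 0.232]
top boom 0.34 305 237 [0.636 0.048 0.088]
top dust_brush 0.62 231 190 [0.764 0.236 0.083]
top dust_brush 0.39 332 237 [ 0.633 -0.021  0.094]
top jar 0.67 134 321 [0.435 0.5   0.026]
top driver 0.58 135 327 [0.42  0.498 0.023]
scene lathe 0.8 324 277 [ 0.687 -0.006  0.088]
scene lathe 0.3 365 234 [0.666 0.17  0.141]
scene eyepiece 0.93 300 227 [0.566 0.005 0.189]
scene lacquer 0.64 307 275 [ 0.648 -0.037  0.086]
scene puck 0.54 244 270 [ 0.505 -0.158  0.073]
scene boom 0.6 304 226 [0.565 0.019 0.185]
scene dust_brush 0.82 400 261 [0.772 0.219 0.078]
scene jar 0.67 138 313 [ 0.459 -0.471  0.068]
scene driver 0.63 381 188 [0.418 0.498 0.022]
1.1
```

View pics/top0.png

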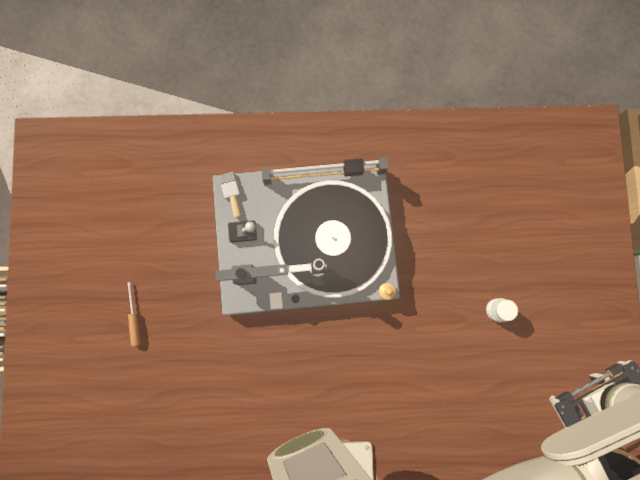

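View pics/scene0.png

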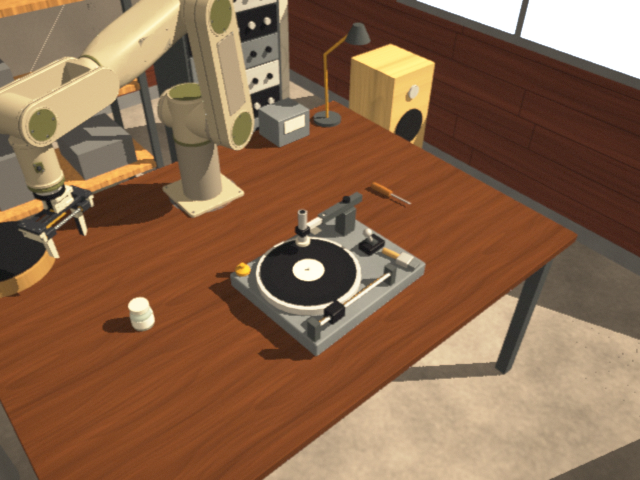

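The top view shows the record at about (333,237), the eyepiece at (318,266), the outer tube from (220,275) to (290,269), and the lever ball at (250,227). The scene view agrees: the eyepiece is at (302,220) and the ball at (367,234). Next I fit the lathe pose from depth.

```bash
python3 - <<'E'
from h import *
d=np.load('top0.npy');P=cloud('top',d);m=robot.camera_model('top');print(m['K'][0][0],(-np.array(m['R']).T@np.array(m['t']).ravel()).round(3))
X,Y,Z=P[...,0],P[...,1],P[...,2]
roi=(X>.35)&(X<.9)&(Y>-.3)&(Y<.4)
b=roi&(Z>.045)
r=cv2.minAreaRect(P[b][:,:2].astype(np.float32)*1000);print('box',r,b.sum())
c=roi&(Z>.05)&(Z<.068);r=cv2.minAreaRect(P[c][:,:2].astype(np.float32)*1000);print('top',r,np.median(Z[c]))
pl=roi&(Z>.078)&(Z<.1)
im=(pl*255).astype(np.uint8);im=cv2.morphologyEx(im,cv2.MORPH_OPEN,np.ones((5,5)))
n,lab,st,ce=cv2.connectedComponentsWithStats(im);k=1+st[1:,4].argmax();q=P[lab==k][:,:2]
print('plat',cv2.minEnclosingCircle(q.astype(np.float32)*1000))
t=roi&(Z>.165)&(Z<.182);print('tube z177',cv2.minAreaRect(P[t][:,:2].astype(np.float32)*1000),t.sum(),np.median(Z[t]))
t=roi&(Z>.22);q=P[t];print('eyetop',q.mean(0),t.sum());print(q.min(0),q.max(0))
t=roi&(Z>.125)&(Z<.155)&(Y>.13)&(X>.6);print('ball',P[t].mean(0),t.sum(),Z[t].max())
E
```

```text
522.1009778949383 [0.461 0.052 1.41 ]
box ((644.5419921875, 49.69963073730469), (370.7176818847656, 461.89154052734375), 3.80961275100708) 25906
top ((644.2147827148438, 49.5250244140625), (370.32745361328125, 460.8216247558594), 3.7683475017547607) 0.05983543280276142
plat ((634.0601196289062, -21.382444381713867), 151.78375244140625)
tube z177 ((548.013671875, 133.1735382080078), (33.79023361206055, 260.05328369140625), 3.9031450748443604) 910 0.17604635166650157
eyetop [0.46892187 0.04919441 1.31503686] 1291
[0.46134793 0.00932111 0.22239266] [0.56831441 0.0517007  1.40990991]
ball [0.66158715 0.18249601 0.14346884] 87 0.15241218640646106
```

```bash
cat >> h.py <<'E'
YAW=0.0663;O=np.array([.6327,-.0013]);L=np.array([[np.cos(YAW),-np.sin(YAW)],[np.sin(YAW),np.cos(YAW)]])
w=lambda x,y,z:np.r_[L@[x,y]+O,z]
lath=lambda p:np.r_[L.T@(np.asarray(p)[:2]-O),p[2]]
def Rt(ydeg): # tool down, tool y at angle YAW+ydeg
    a=YAW+np.radians(ydeg);y=np.array([np.cos(a),np.sin(a),0]);z=np.array([0,0,-1.]);return np.c_[np.cross(y,z),y,z]
def delta(pos,R):
    s=robot.read_state();R0=Ro.from_rotvec(s['orientation']).as_matrix()
    return np.r_[R0.T@(pos-s['tool_pos']),Ro.from_matrix(R0.T@R).as_rotvec()].round(4)
E
python3 - <<'E'
from h import *
d=np.load('top0.npy');P=cloud('top',d);X,Y,Z=P[...,0],P[...,1],P[...,2]
for c in ['top','scene']:
    P=cloud(c,np.load(c+'0.npy'));X,Y,Z=P[...,0],P[...,1],P[...,2]
    Q=np.array([*np.moveaxis(P-np.r_[O,0],2,0)]);lx=L[0,0]*Q[0]+L[1,0]*Q[1];ly=L[0,1]*Q[0]+L[1,1]*Q[1]
    t=(abs(lx+75)<30)&(abs(ly-30)<1)&(Z>.19) if 0 else (abs(lx+.075)<.03)&(ly>-.05)&(ly<.09)&(Z>.185)&(Z<.245)
    print(c,'eye lathe',lx[t].mean(),ly[t].mean(),[np.percentile(a[t],[2,98]).round(4) for a in (lx,ly,Z)],t.sum())
    t=(abs(lx-.04)<.03)&(abs(ly-.2)<.06)&(Z>.122)&(Z<.16)
    print(c,'ball',lx[t].mean(),ly[t].mean(),[np.percentile(a[t],[2,98]).round(4) for a in (lx,ly,Z)],t.sum())
    t=(abs(lx+.075)<.008)&(Z>.165)&(Z<.185)&(ly<.28);print('tube/boom ly',np.histogram(ly[t],bins=14,range=(0,.28)))
E
```

```text
top eye lathe -0.07658890124931303 0.02717505408647823 [array([-0.0879, -0.0636]), array([0.0157, 0.0386]), array([0.1904, 0.2363])] 114
top ball 0.038127820081032084 0.18244911565685573 [array([0.0273, 0.0502]), array([0.1716, 0.1937]), array([0.137 , 0.1523])] 86
tube/boom ly (array([ 7,  4, 55, 54, 59, 55, 58, 57, 58, 58,  3, 50, 61, 28]), array([0.  , 0.02, 0.04, 0.06, 0.08, 0.1 , 0.12, 0.14, 0.16, 0.18, 0.2 ,
       0.22, 0.24, 0.26, 0.28]))
scene eye lathe -0.0697793272658075 0.020879293807056262 [array([-0.0818, -0.0615]), array([0.0111, 0.0356]), array([0.1869, 0.235 ])] 145
scene ball 0.043166779617098826 0.17623678488568523 [array([0.0306, 0.0517]), array([0.1676, 0.1879]), array([0.1279, 0.1489])] 58
tube/boom ly (array([33,  6, 21, 23, 30, 18, 25, 17, 25, 29, 12, 14, 20,  8]), array([0.  , 0.02, 0.04, 0.06, 0.08, 0.1 , 0.12, 0.14, 0.16, 0.18, 0.2 ,
       0.22, 0.24, 0.26, 0.28]))
```

```bash
python3 - <<'E'
from h import *
for a in (90,-90,0,180): print(a,delta(w(-.075,.026,.30),Rt(a)))
E
```

```text
90 [ 5.0940e-01 -3.7590e-01 -7.0400e-02 -1.0000e-04 -0.0000e+00 -2.7581e+00]
-90 [ 0.5094 -0.3759 -0.0704 -0.      0.      0.3835]
0 [ 0.5094 -0.3759 -0.0704 -0.      0.     -1.1873]
180 [ 0.5094 -0.3759 -0.0704  0.      0.      1.9543]
```

Request:
move_arm(deltas=[0.0,0.0,-0.07,0,0,0.1,1,0.509,-0.376,-0.07,0,0,0.383,1,0.509,-0.376,-0.07,0,0,0.383,1,0.509,-0.376,-0.07,0,0,0.383,1,0.509,-0.376,-0.07,0,0,0.383,1,0.509,-0.376,-0.07,0,0,0.383,1,0.509,-0.376,-0.07,0,0,0.383,1,0.509,-0.376,-0.07,0,0,0.383,1,0.509,-0.376,-0.07,0,0,0.383,1,0.509,-0.376,-0.07,0,0,0.383,1,0.509,-0.376,-0.07,0,0,0.383,1,0.509,-0.376,-0.07,0,0,0.383,1], squeeze=30)

```text
t: 2.6
tool_pos: [0.5566, 0.0233, 0.2993]
orientation: [-3.139, -0.112, 0.0]
force: [0.1, 0.2, -0.3]
opening: 0.093
gripper_force: 0.0
```

```bash
python3 - <<'E'
from h import *
s=robot.read_state();im,d=robot.read_camera('wrist');save('w1.png',im);np.save('w1.npy',d)
m=robot.camera_model('wrist');print(np.round(m['K'],1).tolist(),np.round(m['tool_from_camera'],3).tolist())
for l in ['eyepiece','lock_button','lamp_switch_tip']:
    print(l,[(r['confidence'],np.round(r['uv'])) for r in robot.recognise('wrist',l)[:2]])
K=np.array(m['K']);T=np.array(m['tool_from_camera'])
v,u=np.mgrid[:480,:640];a=(u-K[0,2])/K[0,0];b=(v-K[1,2])/K[1,1];r=np.hypot(a,b)+1e-9
f=np.tan(r)/r;C=np.stack([a*f,b*f,np.ones_like(r)],-1)*d[...,None]
Pt=C@T[:3,:3].T+T[:3,3];W=Pt@Ro.from_rotvec(s['orientation']).as_matrix().T+s['tool_pos']
ok=(r<1.3)&(d>0)&(W[...,2]>.19)&(W[...,2]<.24)
q=(W[ok][:,:2]-O)@L;k=(abs(q[:,0]+.075)<.03)&(q[:,1]>-.01)&(q[:,1]<.07)
print('eye lathe',q[k].mean(0),np.percentile(q[k],[2,98],axis=0).round(4),k.sum());print(s['tool_pos'],lath(s['tool_pos']),delta(w(-.075,.026,.197),Rt(-90)))
E
```

```text
[[371.6, 0.0, 318.6], [0.0, 371.6, 232.8], [0.0, 0.0, 1.0]] [[0.0, -0.954, -0.299, 0.083], [1.0, 0.0, 0.001, 0.001], [-0.001, -0.299, 0.954, -0.155], [0.0, 0.0, 0.0, 1.0]]
eyepiece [(0.74, array([317., 228.]))]
lock_button []
lamp_switch_tip [(0.92, array([149.,  93.]))]
eye lathe [-0.07265859  0.02520554] [[-0.0872  0.0133]
 [-0.0637  0.037 ]] 1758
[0.55660109 0.02332394 0.29926447] [-0.07430035  0.0296115   0.29926447] [ 8.000e-04 -1.000e-03  1.026e-01  5.000e-04  3.000e-04 -1.000e-04]
```

View pics/w1.png

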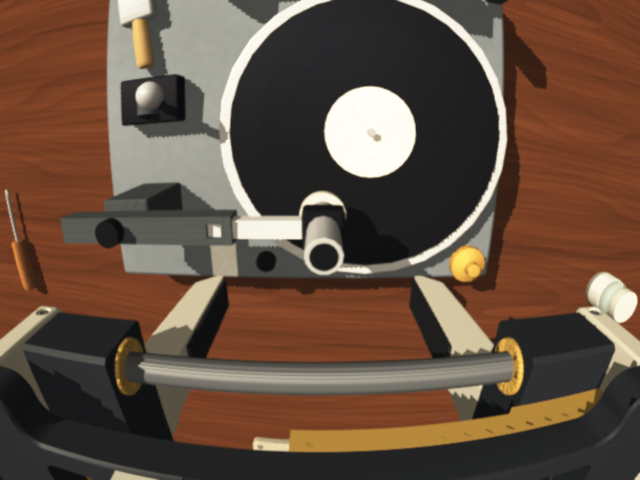

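The eyepiece is at about (322,255), centred between the fingers at (195,310) and (440,310). The lock hole at (215,230) is not filled yet, and the ball is at (149,95). I'll descend and grip.

Request:
move_arm(deltas=[0.001,-0.001,0.05,0,0,0,1,0.001,-0.001,0.08,0,0,0,1,0.001,-0.001,0.1025,0,0,0,1,0.001,-0.001,0.1025,0,0,0,1,0.001,-0.001,0.1025,0,0,0,0.2,0.001,-0.001,0.1025,0,0,0,0.2,0.001,-0.001,0.1025,0,0,0,0.2,0.001,-0.001,0.1025,0,0,0,0.2,0.001,-0.001,0.1025,0,0,0,0.2,0.001,-0.001,0.1025,0,0,0,0.2], squeeze=30)

```text
t: 4.05
tool_pos: [0.5567, 0.0207, 0.1971]
orientation: [3.14, 0.105, -0.0]
force: [0.1, 0.1, -0.1]
opening: 0.0371
gripper_force: 0.0
```

Request:
move_arm(deltas=[0,0,0,0,0,0,0.0,0,0,0,0,0,0,0.0,0,0,0,0,0,0,0.0,0,0,0,0,0,0,0.0], squeeze=35)

```text
t: 4.55
tool_pos: [0.5567, 0.0206, 0.1971]
orientation: [3.14, 0.105, -0.0]
force: [0.2, -0.5, -1.1]
opening: 0.0253
gripper_force: 35.0
```

Request:
move_arm(deltas=[0,0.006,0,0,0,0,0.0,0,0.012,0,0,0,0,0.0,0,0.018,0,0,0,0,0.0,0,0.024,0,0,0,0,0.0,0,0.03,0,0,0,0,0.0,0,0.036,0,0,0,0,0.0])

```text
t: 5.3
tool_pos: [0.5591, -0.0142, 0.1971]
orientation: [-3.138, -0.106, 0.0]
force: [0.1, 6.7, 0.0]
opening: 0.025
gripper_force: 35.0
```

```bash
python3 - <<'E'
from h import *
s=robot.read_state();im,d=robot.read_camera('wrist');save('w2.png',im)
print(s['t'],lath(s['tool_pos']),s['force'],s['opening'],delta(w(-.075,0,.197),Rt(-90)))
E
```

```text
5.3 [-0.07433125 -0.00802682  0.1970919 ] [0.10885781 6.74606471 0.04712775] 0.0249641827956872 [-0.0006 -0.0088  0.0001 -0.0014  0.0001  0.0009]
```

View pics/w2.png

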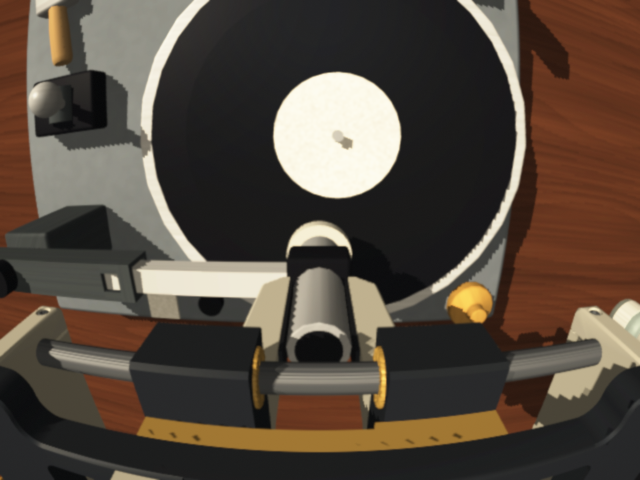

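Pulling works at about 6.7 N, and the hole at (112,282) is still empty. I'll continue in small steps.

Request:
move_arm(deltas=[0,0.003,0,0,0,0,0.0,0,0.006,0,0,0,0,0.0])

```text
t: 5.6
tool_pos: [0.5595, -0.0202, 0.1971]
orientation: [-3.138, -0.106, 0.0]
force: [-0.8, 5.5, 0.2]
opening: 0.0254
gripper_force: 35.0
```

Request:
move_arm(deltas=[0,0.003,0,0,0,0,0.0,0,0.006,0,0,0,0,0.0])

```text
t: 5.85
tool_pos: [0.5599, -0.0262, 0.1971]
orientation: [-3.138, -0.106, 0.0]
force: [-1.5, 6.1, -0.2]
opening: 0.0255
gripper_force: 35.0
```

Request:
move_arm(deltas=[0,0.003,0,0,0,0,0.0,0,0.006,0,0,0,0,0.0])

```text
t: 6.1
tool_pos: [0.5603, -0.0328, 0.1971]
orientation: [-3.139, -0.106, 0.0]
force: [-0.3, 3.3, -0.9]
opening: 0.0255
gripper_force: 35.0
```

```bash
python3 - <<'E'
from h import *
s=robot.read_state();im,d=robot.read_camera('wrist')
print(lath(s['tool_pos']),s['force'],[(r['confidence'],r['uv']) for r in robot.recognise('wrist','lock_button')])
save('w3.png',cv2.resize(im[220:340,0:240],None,fx=3,fy=3))
E
```

```text
[-0.07432133 -0.02660102  0.19710227] [-0.30743344  3.27244889 -0.9222737 ] [(0.61, [84.6, 280.4])]
```

View pics/w3.png

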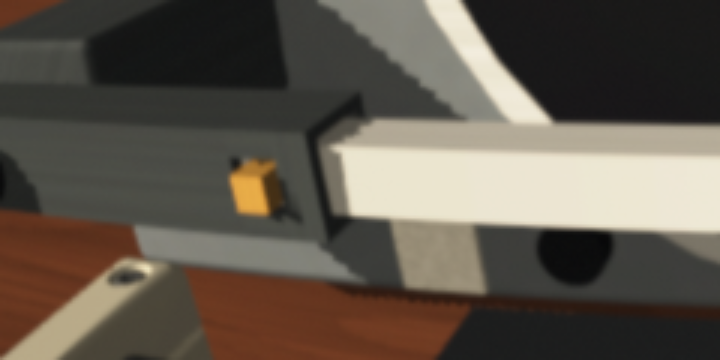

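The brass lock button now stands proud in the hole, at crop (255,187), so the boom is locked. I'll release and lift.

Request:
move_arm(deltas=[0,0,0,0,0,0,0.6,0,0,0,0,0,0,0.6,0,0,0,0,0,0,0.6,0,0,0,0,0,0,0.6,0,0,-0.05,0,0,0,0.6,0,0,-0.1,0,0,0,0.6,0,0,-0.1,0,0,0,0.3,0,0,-0.1,0,0,0,0])

```text
t: 7.2
tool_pos: [0.5603, -0.0332, 0.2967]
orientation: [3.14, 0.105, -0.0]
force: [0.2, 0.1, -0.6]
opening: 0.0399
gripper_force: 0.0
```

```bash
python3 - <<'E'
from h import *
s=robot.read_state()
print(s['t'],lath(s['tool_pos']),s['force'],delta(w(.04,.138,.28),Rt(-90)))
E
```

```text
7.2 [-0.07439794 -0.0270608   0.29674737] [ 0.1600587   0.14138395 -0.63169433] [ 1.145e-01 -1.650e-01  1.670e-02  0.000e+00  1.000e-04  5.000e-04]
```

Request:
move_arm(deltas=[0.1145,-0.165,0.0,0,0,0,0,0.1145,-0.165,0,0,0,0,0,0.1145,-0.165,0,0,0,0,0,0.1145,-0.165,0,0,0,0,0,0.1145,-0.165,0.05,0,0,0,0,0.1145,-0.165,0.1,0,0,0,0,0.1145,-0.165,0.14,0,0,0,0,0.1145,-0.165,0.16,0,0,0,0,0.1145,-0.165,0.16,0,0,0,0])

```text
t: 8.32
tool_pos: [0.662, 0.1384, 0.1349]
orientation: [3.139, 0.104, -0.007]
force: [-1.3, -0.3, 0.4]
opening: 0.0006
gripper_force: 0.0
```

```bash
python3 - <<'E'
from h import *
s=robot.read_state();im,d=robot.read_camera('wrist');save('w4.png',im)
print(s['t'],lath(s['tool_pos']),s['force'],s['opening'],[(r['confidence'],r['uv']) for r in robot.recognise('wrist','lamp_switch_tip')])
E
```

```text
8.325 [0.03853364 0.13743672 0.1349355 ] [-1.29413106 -0.31882575  0.41131382] 0.0005930080432189192 [(0.85, [220.9, 295.3])]
```

View pics/w4.png

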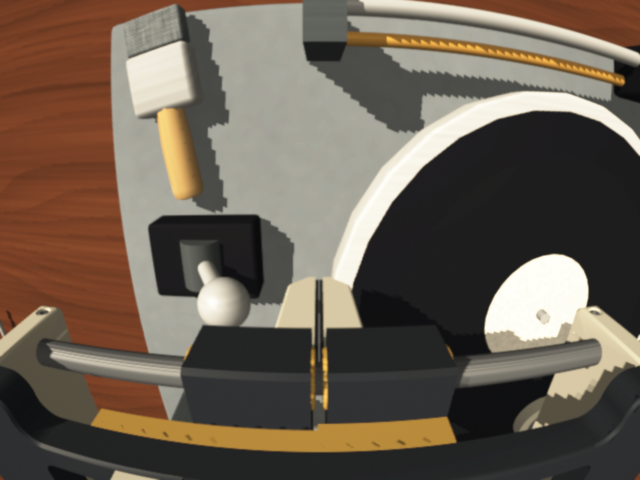

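The closed fingertips at about (318,290) are right of the ball at (223,302) and lined up with it. I'll push towards +y.

Request:
move_arm(deltas=[0.001,-0.008,0,0,0,0,0,0.001,-0.016,0,0,0,0,0,0.001,-0.024,0,0,0,0,0,0.001,-0.032,0,0,0,0,0,0.001,-0.04,0,0,0,0,0,0.001,-0.048,0,0,0,0,0,0.001,-0.056,0,0,0,0,0,0.001,-0.062,0,0,0,0,0,0.001,-0.062,0,0,0,0,0])

```text
t: 9.55
tool_pos: [0.6601, 0.2017, 0.1368]
orientation: [-3.14, -0.106, 0.001]
force: [0.8, -0.1, -0.3]
opening: 0.0009
gripper_force: 0.0
```

```bash
python3 - <<'E'
from h import *
s=robot.read_state();im,d=robot.read_camera('wrist');save('w5.png',im)
print(s['t'],lath(s['tool_pos']),s['force'],s['opening'],[(r['confidence'],r['uv']) for r in robot.recognise('wrist','lamp_switch_tip')])
E
```

```text
9.55 [0.04077752 0.20074271 0.13678525] [ 0.75853692 -0.05636502 -0.30122651] 0.0008585069908651345 [(0.92, [263.3, 297.8])]
```

View pics/w5.png

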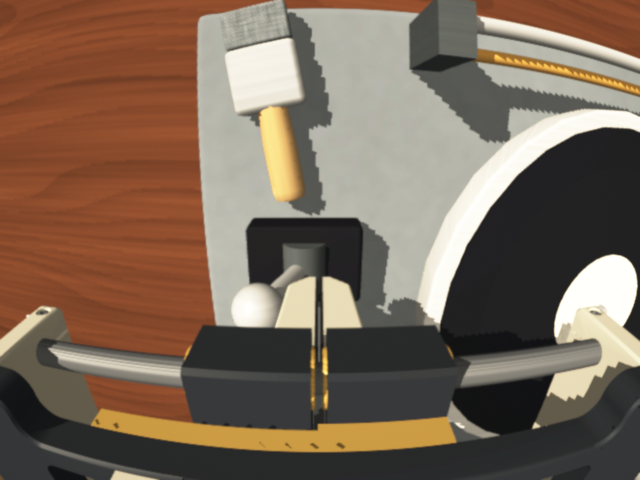

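The lever is past upright, with the ball at (258,305). I'll push on in small steps until the stop is felt.

Request:
move_arm(deltas=[0,-0.003,0,0,0,0,0,0,-0.006,0,0,0,0,0,0,-0.006,0,0,0,0,0])

```text
t: 10.02
tool_pos: [0.6599, 0.2071, 0.137]
orientation: [-3.14, -0.105, 0.0]
force: [-0.3, -0.7, -1.7]
opening: 0.0007
gripper_force: 0.1
```

Request:
move_arm(deltas=[0,-0.002,0,0,0,0,0,0,-0.002,0,0,0,0,0])

```text
t: 10.28
tool_pos: [0.6598, 0.2091, 0.1371]
orientation: [-3.14, -0.105, 0.0]
force: [-0.3, -0.7, -1.3]
opening: 0.0004
gripper_force: 0.2
```

Request:
move_arm(deltas=[0,-0.002,0,0,0,0,0,0,-0.002,0,0,0,0,0])

```text
t: 10.52
tool_pos: [0.6597, 0.2111, 0.1371]
orientation: [-3.14, -0.105, -0.0]
force: [-0.5, -0.8, -0.1]
opening: 0.0001
gripper_force: 0.3
```

Request:
move_arm(deltas=[0,-0.002,0,0,0,0,0,0,-0.002,0,0,0,0,0])

```text
t: 10.78
tool_pos: [0.6597, 0.2121, 0.1371]
orientation: [3.138, 0.104, -0.0]
force: [-0.2, -4.9, 0.1]
opening: 0.0007
gripper_force: 2.3
```

```bash
python3 - <<'E'
from h import *
s=robot.read_state()
print(s['t'],lath(s['tool_pos']),s['force'],s['opening'],s['gripper_force'],delta(w(.04,.2,.137),Rt(-90)))
E
```

```text
10.775 [0.0410833  0.21117662 0.13712445] [-0.19922819 -4.86298597  0.13772256] 0.0006688453626230473 2.347208485007286 [-0.0011  0.0112  0.0001  0.0014  0.0001  0.0001]
```

The end stop is reached at about -5 N. I'll add 1 mm, then back off and lift clear.

Request:
move_arm(deltas=[0,-0.001,0,0,0,0,0,0,-0.001,0,0,0,0,0,0,0.015,0,0,0,0,0,0,0.04,0,0,0,0,0,0,0.04,-0.05,0,0,0,0,0,0.04,-0.1,0,0,0,0,0,0.04,-0.15,0,0,0,0,-0.1,0.04,-0.18,0,0,0,0,-0.15,0.04,-0.18,0,0,0,0,-0.15,0.04,-0.18,0,0,0,0])

```text
t: 12.02
tool_pos: [0.5107, 0.1619, 0.3181]
orientation: [-3.139, -0.104, -0.002]
force: [0.4, 0.3, -0.4]
opening: 0.0007
gripper_force: 0.0
```

```bash
python3 - <<'E'
from h import *
s=robot.read_state();im,d=robot.read_camera('wrist')
print(s['t'],s['tool_pos'],s['force'])
save('w6.png',im)
m=robot.camera_model('wrist');K=np.array(m['K']);T=np.array(m['tool_from_camera'])
v,u=np.mgrid[:480,:640];a=(u-K[0,2])/K[0,0];b=(v-K[1,2])/K[1,1];r=np.hypot(a,b)+1e-9
f=np.tan(r)/r;C=np.stack([a*f,b*f,np.ones_like(r)],-1)*d[...,None]
W=(C@T[:3,:3].T+T[:3,3])@Ro.from_rotvec(s['orientation']).as_matrix().T+s['tool_pos']
q=(W[...,:2]-O)@L
k=(r<1.3)&(d>0)&(abs(q[...,0]-.04)<.03)&(abs(q[...,1]-.22)<.07)&(W[...,2]>.115)&(W[...,2]<.16)
print('ball',q[k].mean(0),np.percentile(q[k],[2,98],axis=0),W[...,2][k].max(),k.sum())
k=(r<1.3)&(d>0)&(abs(q[...,0]+.075)<.03)&(abs(q[...,1]+.03)<.04)&(W[...,2]>.2)&(W[...,2]<.24)
print('eye',q[k].mean(0),np.percentile(q[k],[2,98],axis=0),k.sum())
E
```

```text
12.025 [0.51067292 0.16190395 0.31807113] [ 0.44157428  0.34495503 -0.41633158]
ball [0.03658504 0.2341988 ] [[0.02611253 0.2228231 ]
 [0.04828333 0.24709895]] 0.14967266415553476 677
eye [-0.07503223 -0.02266978] [[-0.08743798 -0.03835   ]
 [-0.06389692 -0.01525813]] 1251
```

View pics/w6.png

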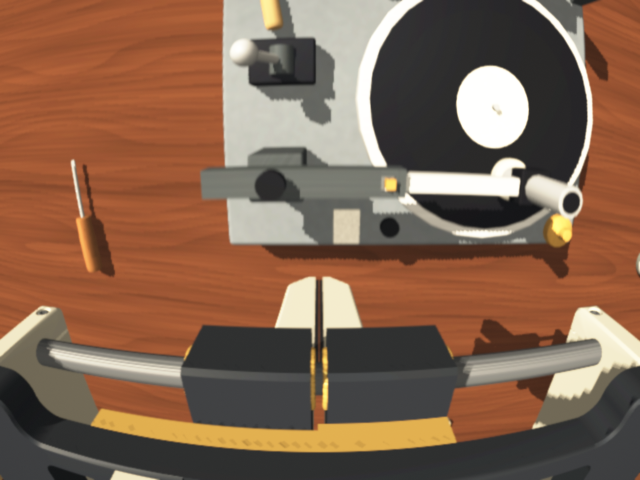

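The button is out at (390,184), the boom is extended, and the lever is thrown over to +y with the ball at (243,52). One numeric cross-check from the other cameras before handing in.

```bash
python3 - <<'E'
from h import *
for c in ['top','scene']:
    im,d=robot.read_camera(c);P=cloud(c,d);Z=P[...,2];q=(P[...,:2]-O)@L
    t=(abs(q[...,0]-.04)<.03)&(abs(q[...,1]-.23)<.06)&(Z>.122)&(Z<.16)
    print(c,q[t].mean(0),np.percentile(q[t],[2,98],axis=0),t.sum())
E
```

```text
top [0.03836378 0.23757944] [[0.02758144 0.22606967]
 [0.04971533 0.25019768]] 89
scene [0.04261286 0.23153632] [[0.02914737 0.22166404]
 [0.05213571 0.24307903]] 58
```

```bash
python3 -c "
from plant import robot
print(robot.close_job())"
```

```text
the job is handed in; nothing more can be done
None
```

The boom is pulled out and locked with its button standing proud. The lamp lever was then pushed over to +y until it met its end stop. The robot let go and stood clear of everything, and I handed the job in at about 12 s.

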